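# Isolate the power bar and show the black adapter to the document camera

### The job

Switch the power bar off by pressing its red sprung lever down until it snaps over and stays down by itself, and only then unplug the black adapter. Hold the adapter in the air above the orange cross, at the camera's focus point, right way up (pins down) and leaned back so that its rating label squarely faces the tilted lens of the document camera, and finish while still holding it there, still, for the camera. Leave the other two chargers plugged in and the tape and thermometer where they are.

Things in the scene. Friction and masses are not known exactly. Their poses are not given: they have to be found in the camera images.
- lever (a joint): Tilt of the power bar's red lever, rad: 0 = raised (on), 0.35 = fully down (off). Sprung over-centre: it takes about 5 N down on the pad to start, springs back up if let go before about 0.22, snaps down beyond that and is then held down.
- powerbar: White power bar fixed to the desk, 60 (x) x 330 (y) x 40 mm high; origin at the centre of its underside. Three outlets on top at y = 35, -45 and -125 mm on its long axis; the red lever lies along it at its +y end, hinged at y = 88 mm, 46 mm up, its free end outwards and raised.
- lever_pad (a point): Where to press: on top of the red lever (paddle 30 mm wide, 66 mm long, 6 mm thick), 48 mm from its hinge, 16 mm from its free end. It moves with the lever: 65 mm above the desk when raised, 49 mm when fully down; 132 mm from the bar's middle along the bar when raised. Nothing solid of the bar is above 40 mm there.
- adapter_center (a point): Centre (half-way up) of the loose black adapter, 40 (x) x 34 (y) x 60 mm high, 0.1 to 0.19 kg, in any of the outlets, centre 70 mm above the desk. Its +x face bears the white label with an orange top band; z is up; y runs along the bar. Grip the y faces (34 mm apart), label free. Two 17 mm pins below sit loosely in the outlet (1 mm play): pull straight up over 20 mm.
- charger_white_center (a point): Centre of the white charger, 40 x 30 x 45 mm high, plugged in another outlet; 62 mm above the desk. To be left plugged in.
- charger_blue_center (a point): Centre of the blue charger, 40 x 32 x 50 mm high, plugged in another outlet; 65 mm above the desk. To be left plugged in.
- doccam: Document camera fixed to the desk: grey baseboard 270 x 160 x 6 mm with an orange cross, black foot and 20 mm thick mast (190 mm from the cross, top 248 mm up), white head on it. Origin on the desk under the cross; its x points along the baseboard from the cross to the mast.
- spot (a point): Focus point: hold the adapter's centre here. In empty air, 170 mm above the desk, straight over the orange cross. Its x axis points to the lens: along the baseboard towards the mast and up by 25 degrees. Its y is level; z leans 25 degrees from vertical, away from the mast. The adapter's own x (label) and z (top) axes are to point along these x and z axes.
- lens (a point): Centre of the lens, on the front of the camera's white head (56 x 50 x 36 mm); 160 mm from the focus point along the lens axis, 238 mm above the desk.
- tape: Loose cardboard tape ring, 90 mm across, 72 mm hole, 45 mm high, lying flat; origin at the centre of its underside. Bystander.
- thermometer: Loose white hand-held thermometer gun lying on its side, about 130 x 120 mm, 40 mm high; origin on the desk beneath its middle. Bystander.

How it is judged:
By the outcome, as a careful person would: the job done as asked, in the order asked, and still so for the second after the job is handed in, while the arm keeps its last pose, push and grip.
It also fails if it takes over 43 s, if anything falls off the work surface, if the arm or the gripper's body presses on something with over 40 N, if the wrist force passes 120 N, or if a joint passes its speed limit or range.

### The arm

A 6-joint arm with a two-finger parallel gripper is mounted at the origin on the work surface. World frame = base frame: x ahead of the robot, y to its left, z up, the work surface at z = 0. Lengths are in mm, angles in rad, forces in N, time in s.
With the tool pointing down it reaches from about 275 to 750 mm from the base axis. Payload 10.2 kg.
Tool frame: the origin (TCP) lies midway between the tips of the shut fingers; the grasp point (between the pads) lies 19 mm behind it; z points along the fingers, y is the line along which they close (so a half turn about z gives the same grasp; the last joint's range is limited). The gripper opens to 85 mm and grips with 20 to 120 N. Pads are 22 mm wide; open, the fingers measure 114 mm over their backs; the gripper's body (76 mm by 85 mm) begins 54 mm behind the grasp point. The pads swing forward as they close: fully open they stand 13 mm farther back than shut.
Start: joints at [1.026, 0.313, 1.498, -0, 1.331, -0.223], TCP at [166.057, 498.052, 231.294] pointing down, gripper open.
Joint ranges: [-2.94, 2.94], [-0.97, 2.17], [0.19, 2.56], [-1.23, 4.37], [0.02, 3.11], [-2.88, 2.88]. Speed limits (rad/s): [2.39, 2.39, 3.01, 3.14, 3.14, 3.14].

### API

Orientations are given as a unit quaternion [w, x, y, z].
In Python, from rig import ctrl gives the robot as it stands.
- The arm moves only by the tool send_rows, never from a script. Its argument "targets" is a list of rows, each a list of 7 numbers: the closure, from -1 (fully open) to 1 (shut), so that 0 is half open, then the shift along the tool's x, y, z in m, then the turn, a rotation vector about the tool's x, y, z in rad. In form: [[claw, dx, dy, dz, ax, ay, az], ...]. A call has exactly 10 rows; each row shifts and turns the commanded pose from where the row before left it, along the tool's axes as they then stand; what a row does not reach is not made up. A row lasts 1/8 s, in which the tool goes at most 62.5 mm and 10.7 degrees, less where a joint would pass 70% of its speed; a pose out of reach is approached as far as the arm can. A call with a gripper value outside its range is refused whole. The fingers move at their own pace and stop on an object; "squeeze" is the grip in N (left out, the last holds). Time passes only in rows, so rows that do not move let the fingers close, or fill a call up. It gives the time, the measured TCP pose, the force, the opening and the grip force at its end, in the units of the state.
- ctrl.sense(): the state, without advancing time (a new reading comes with each control period).
- ctrl.capture(name): name is "side" or "top" or "wrist"; returns a dict with "img" (384x512x3 uint8, red, green, blue), "camera_matrix" (3x3 intrinsics, pixels), "k1" (the pictures are not rectified: a ray, as slopes to the right and down, at radius r is drawn at 1 + k1 r^2 times it, then the intrinsics apply), "R" (3x3) and "t" (3): a world point X has camera coordinates R X + t. Camera axes: x right, y down, z forward; pixel columns grow to the right and rows downward; lengths in mm; the calibration is good to about 2 mm. A picture is of the moment at which its call begins. There is no depth.
- ctrl.finish_job(): hands the job in; it is judged then, once.
Trained networks look in a picture, given as the dict that the camera call returned (one of the last four; its "shot" number tells which), for a name from the list of things; names that differ only in an ending like _2 or _b are one class to them, and where a whole thing is asked for, a point or a joint stands for the part that bears it (a point fixed in the world has none). Each returns a list of dicts, best first, with "score" (0 to 1); they miss things now and then, are a little off and sometimes report something else, mostly with a low value. They report only what shows in the picture. A call takes as long as a camera call.
- ctrl.boxes_of(query, picture): "extent" ([left, top, width, height] in pixels, round what is visible of it).
- ctrl.landmark_of(query, picture): "point" ([column, row] in pixels: a listed point, or the origin of a listed thing).
The state is a dict: "time_s": time; "joints": joint angles; "dq": joint speeds; "tau": joint torques, N m; "eef_pos": TCP position; "ee_rot": TCP orientation; "force": force on the tool from outside, world axes, zero at the start; "wrist_torque": the same for the moment, N m; "grip_width": opening from 0.0 (shut) to 1.0 (fully open); "grip_force": force on a finger pad.
Only numpy, scipy, OpenCV 4.12 (cv2) and the standard library are available. Lean on these libraries where they do the work, as an engineer would, in place of code of your own. Each camera call takes 0.05 s, during which the arm holds its last target. There are 200 camera calls.

## Working session

There is one attempt and no reset: what is moved stays moved. The work goes in short steps, Python scripts to look and compute and a tool call to move; the robot and the scene stay as the last step left them, time stands still between calls to the robot, and variables do not carry over. Pictures are saved under pics/ and viewed, at most 10 in all, crops included, and the job is handed in when it is done.

Besides the shell and the picture viewer there is one more tool, called after "Call:" as name(argument=value, ...) on one line, values as JSON. send_rows: Moves the arm, as the interface text tells. Its arguments: {"type":"object","properties":{"targets":{"type":"array"},"squeeze":{"type":"number"}},"required":["targets"]}

```bash
ls; mkdir -p pics
cat > h.py <<'E'
import numpy as np, cv2
from rig import ctrl
from scipy.spatial.transform import Rotation as Ro
def ray(p,px):
    K=np.array(p["camera_matrix"]);k=p["k1"];R=np.array(p["R"]);t=np.array(p["t"])
    d=np.array([(px[0]-K[0,2])/K[0,0],(px[1]-K[1,2])/K[1,1]]);u=d.copy()
    for _ in range(30):u=d/(1+k*(u@u))
    return -R.T@t, R.T@np.array([u[0],u[1],1])
def onz(p,px,z):
    c,d=ray(p,px);return c+d*(z-c[2])/d[2]
def tri(L):
    A=np.zeros((3,3));b=np.zeros(3)
    for p,px in L:
        c,d=ray(p,px);d=d/np.linalg.norm(d);M=np.eye(3)-np.outer(d,d);A+=M;b+=M@c
    return np.linalg.solve(A,b)
def proj(p,X):
    K=np.array(p["camera_matrix"]);x=np.array(p["R"])@X+p["t"];u=x[:2]/x[2];u=u*(1+p["k1"]*(u@u));return K[:2,:2]@u+K[:2,2]
E
python3 - <<'E'
from h import *
P={n:ctrl.capture(n) for n in("side","top","wrist")}
for n in P: cv2.imwrite(f"pics/{n}0.png",P[n]["img"][:,:,::-1])
cv2.imwrite("pics/both0.png",cv2.resize(np.vstack([P["side"]["img"],P["top"]["img"]])[:,:,::-1],(400,600)))
zs=dict(powerbar=0,lever_pad=65,adapter_center=70,charger_white_center=62,charger_blue_center=65,doccam=0,spot=170,lens=238,tape=0,thermometer=0)
for q,z in zs.items():
    o=[]
    for n in P:
        r=ctrl.landmark_of(q,P[n])
        for a in r[:1]: o.append((n,round(a["score"],2),np.round(a["point"]).tolist(),onz(P[n],a["point"],z).round().tolist()))
    print(q,*o)
s=ctrl.sense();print(s)
E
```

```text
pics
powerbar ('side', 0.83, [246.0, 215.0], [569.0, 169.0, 0.0]) ('top', 0.69, [180.0, 180.0], [576.0, 180.0, 0.0])
lever_pad ('side', 0.59, [229.0, 172.0], [537.0, 285.0, 65.0]) ('top', 0.75, [124.0, 191.0], [536.0, 302.0, 65.0])
adapter_center ('side', 0.57, [267.0, 214.0], [607.0, 65.0, 70.0]) ('top', 0.71, [227.0, 164.0], [604.0, 56.0, 70.0])
charger_white_center ('side', 0.69, [250.0, 203.0], [575.0, 132.0, 62.0]) ('top', 0.49, [196.0, 169.0], [591.0, 132.0, 62.0])
charger_blue_center ('side', 0.75, [240.0, 184.0], [558.0, 217.0, 65.0]) ('top', 0.57, [160.0, 181.0], [560.0, 216.0, 65.0])
doccam ('side', 0.66, [274.0, 320.0], [577.0, -196.0, 0.0]) ('top', 0.89, [326.0, 182.0], [573.0, -191.0, 0.0])
spot
lens ('side', 0.81, [349.0, 199.0], [718.0, -148.0, 238.0]) ('top', 0.62, [325.0, 95.0], [715.0, -156.0, 238.0])
tape ('side', 0.7, [158.0, 325.0], [350.0, -178.0, 0.0]) ('top', 0.77, [320.0, 270.0], [354.0, -172.0, 0.0])
thermometer ('side', 0.67, [167.0, 214.0], [363.0, 205.0, 0.0]) ('top', 0.84, [170.0, 268.0], [355.0, 197.0, 0.0])
{'time_s': 1.65, 'joints': array([ 1.02560935e+00,  3.12902827e-01,  1.49770863e+00,  5.01111581e-06,
        1.33100243e+00, -2.23400331e-01]), 'dq': array([-0.00040256,  0.00081574,  0.00025351, -0.00089163, -0.00151578,
       -0.00075381]), 'tau': array([-1.02299109e-04, -4.12165260e+01, -2.59898418e+01, -2.09619993e-04,
        4.94306751e-04,  4.07069621e-06]), 'eef_pos': array([166.0492989 , 498.05129452, 231.28947692]), 'ee_rot': array([-6.23689778e-06,  1.60200645e-01,  9.87084471e-01, -8.93065049e-06]), 'force': array([ 0.72307984, -0.25414597,  1.23460851]), 'wrist_torque': array([ 0.01056987, -0.07756666,  0.02261076]), 'grip_force': 0.0, 'grip_width': 0.999008205381935}
```

View pics/side0.png

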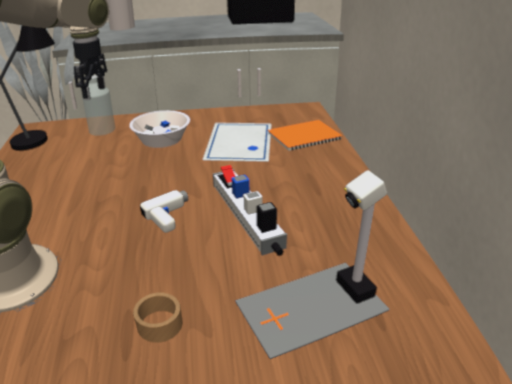

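View pics/top0.png

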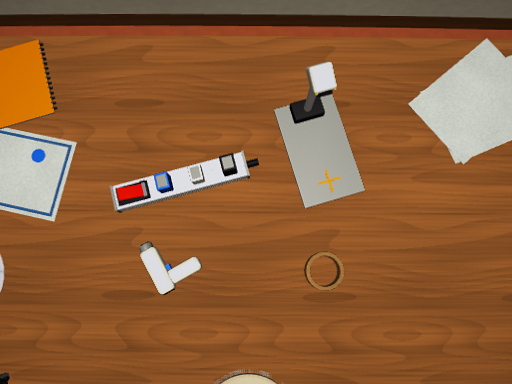

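```bash
cat >> h.py <<'E'
from scipy.optimize import least_squares
BAR=dict(powerbar=(0,0,0),lever_pad=(0,132,65),adapter_center=(0,-125,70),charger_white_center=(0,-45,62),charger_blue_center=(0,35,65))
c25,s25=np.cos(np.radians(25)),np.sin(np.radians(25))
DOC=dict(doccam=(0,0,0),lens=(160*c25,0,238))
def fit(P,model,x0):
    O=[]
    for p in P:
        for q,m in model.items():
            r=ctrl.landmark_of(q,p)
            if r and r[0]["score"]>.35:O.append((p,q,np.array(m,float),np.array(r[0]["point"])))
    T=lambda v,m:Ro.from_euler("z",v[2]).apply(m)+[v[0],v[1],0]
    f=lambda v:np.concatenate([proj(p,T(v,m))-u for p,q,m,u in O])
    s=least_squares(f,x0,loss="soft_l1",x_scale=[10,10,.1])
    print("fit",s.x.round(3));print([(q,r.round(1).tolist()) for (p,q,m,u),r in zip(O,f(s.x).reshape(-1,2))])
    return s.x,lambda m:T(s.x,np.array(m,float))
E
python3 - <<'E'
from h import *
P=[ctrl.capture(n) for n in("side","top")]
b,T=fit(P,BAR,[572,175,.27]);print(T(BAR["lever_pad"]),T(BAR["adapter_center"]))
d,T=fit(P,DOC,[575,-193,.28]);print(T((0,0,170)))
for p in P: print("cam",ray(p,(256,192))[0].round())
print("tape",onz(P[1],(324,271),22))
a=cv2.resize(P[0]["img"][150:270,190:310,::-1],(400,400),interpolation=2);c=cv2.resize(P[1]["img"][120:240,110:270,::-1],(400,300),interpolation=2)
cv2.imwrite("pics/crop.png",np.hstack([a,cv2.copyMakeBorder(c,0,100,0,0,0)]))
s=ctrl.sense();print(Ro.from_quat(s["ee_rot"][[1,2,3,0]]).as_matrix().round(3))
E
```

```text
fit [5.70911e+02 1.72175e+02 2.75000e-01]
[('powerbar', [-1.0, 1.4]), ('lever_pad', [-0.3, -3.1]), ('adapter_center', [-0.6, 0.7]), ('charger_white_center', [2.3, 0.7]), ('charger_blue_center', [0.5, 0.5]), ('powerbar', [-2.9, -1.4]), ('adapter_center', [-2.6, 0.0]), ('charger_blue_center', [2.8, 0.5])]
[535.01407984 299.20068949  65.        ] [604.90427639  51.88639466  70.        ]
fit [ 5.75002e+02 -1.97958e+02  2.86000e-01]
[('doccam', [-0.1, -0.3]), ('lens', [-0.7, 0.5]), ('doccam', [0.1, -1.7]), ('lens', [0.1, -0.1])]
[ 575.00210584 -197.95789339  170.        ]
cam [ 461. -784.  670.]
cam [ 374.  -15. 1128.]
tape [ 352.74817658 -179.19105569   22.        ]
[[-0.949  0.316 -0.   ]
 [ 0.316  0.949 -0.   ]
 [ 0.    -0.    -1.   ]]
```

View pics/crop.png

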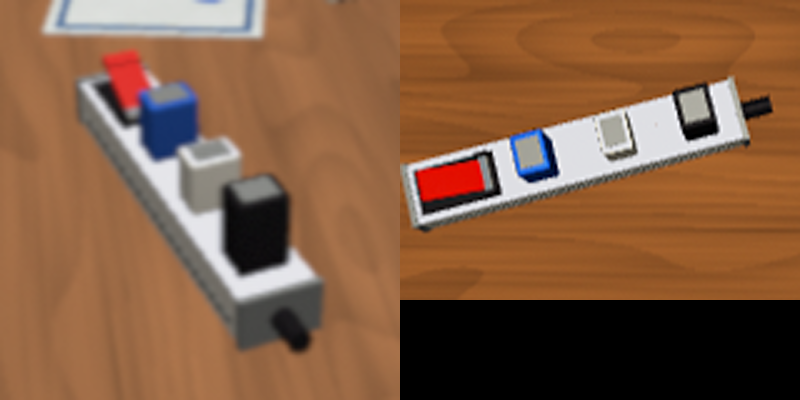

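```bash
cat >> h.py <<'E'
from scipy.linalg import expm,logm
def pose(pos,R):
    T=np.eye(4);T[:3,:3]=R;T[:3,3]=np.array(pos)/1000;return T
def cur():
    s=ctrl.sense();return pose(s["eef_pos"],Ro.from_quat(np.array(s["ee_rot"])[[1,2,3,0]]).as_matrix())
def toolR(yaw,tilt=0): # tool z=-obj z, y=obj y, obj yaw, lean back by tilt
    return (Ro.from_euler("z",yaw)*Ro.from_euler("y",-tilt)).as_matrix()@np.diag([-1,1,-1])
def plan(A,B,n):
    S=expm(np.real(logm(np.linalg.inv(A)@B))/n)
    print(n,"rows",S[:3,3].round(4).tolist(),Ro.from_matrix(S[:3,:3]).as_rotvec().round(4).tolist())
E
python3 - <<'E'
from h import *
plan(cur(),pose([532,300,190],toolR(.275)),10)
E
```

```text
10 rows [-0.0382, -0.0181, 0.0041] [-0.0, -0.0, -0.0597]
```

Call:
send_rows(targets=[[-1,-0.0382,-0.0181,0.004,0,0,-0.06],[-1,-0.0382,-0.0181,0.004,0,0,-0.06],[-1,-0.0382,-0.0181,0.004,0,0,-0.06],[-1,-0.0382,-0.0181,0.004,0,0,-0.06],[-1,-0.0382,-0.0181,0.004,0,0,-0.06],[-1,-0.0382,-0.0181,0.004,0,0,-0.06],[-1,-0.0382,-0.0181,0.004,0,0,-0.06],[-1,-0.0382,-0.0181,0.004,0,0,-0.06],[-1,-0.0382,-0.0181,0.004,0,0,-0.06],[-1,-0.0382,-0.0181,0.004,0,0,-0.06]], squeeze=60)

```text
time_s: 3.7
eef_pos: [534.0, 299.9, 191.2]
ee_rot: [0.0, -0.139, 0.99, 0.0]
force: [0.2, 1.0, -0.7]
grip_width: 0.996
grip_force: 0.0
```

Run:
```python
from h import *
W=ctrl.capture("wrist");cv2.imwrite("pics/w1.png",W["img"][:,:,::-1])
b,T=fit([W],BAR,[571,172,.275]);print(T(BAR["lever_pad"]),T(BAR["adapter_center"]))
s=ctrl.sense();print(s["time_s"],s["eef_pos"])
```

```text
fit [5.65897e+02 1.74525e+02 2.63000e-01]
[('powerbar', [-0.0, 1.6]), ('lever_pad', [0.4, -0.5]), ('charger_white_center', [0.7, -2.8]), ('charger_blue_center', [-2.2, 0.8])]
[531.63958307 302.00230173  65.        ] [598.33714205  53.80795122  70.        ]
4.0 [531.97583086 300.87588066 191.47959207]
```

View pics/w1.png

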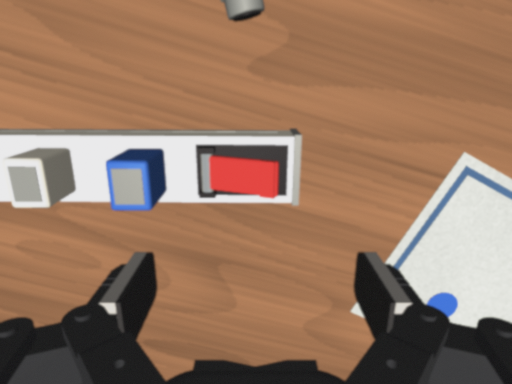

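Call:
send_rows(targets=[[1,0,0,0.011,0,0,0],[1,0,0,0.011,0,0,0],[1,0,0,0.011,0,0,0],[1,0,0,0.011,0,0,0],[1,0,0,0.011,0,0,0],[1,0,0,0.011,0,0,0],[1,0,0,0.011,0,0,0],[1,0,0,0.011,0,0,0],[1,0,0,0.011,0,0,0],[1,0,0,0.011,0,0,0]])

```text
time_s: 5.25
eef_pos: [532.7, 300.5, 80.6]
ee_rot: [-0.0, -0.139, 0.99, -0.0]
force: [-0.4, 0.2, 0.2]
grip_width: -0.001
grip_force: 0.0
```

Call:
send_rows(targets=[[1,0,0,0.006,0,0,0],[1,0,0,0.005,0,0,0],[1,0,0,0.004,0,0,0],[1,0,0,0.004,0,0,0],[1,0,0,0.004,0,0,0],[1,0,0,0.003,0,0,0],[1,0,0,0.003,0,0,0],[1,0,0,0.002,0,0,0],[1,0,0,0,0,0,0],[1,0,0,0,0,0,0]])

```text
time_s: 6.5
eef_pos: [532.7, 300.5, 50.4]
ee_rot: [0.0, -0.139, 0.99, -0.0]
force: [-0.3, 0.9, -0.3]
grip_width: 0.003
grip_force: 0.0
```

Call:
send_rows(targets=[[1,0,0,-0.02,0,0,0],[1,0,0,-0.028,0,0,0],[1,0,0,-0.028,0,0,0],[1,0,0,-0.028,0,0,0],[-0.4,0,-0.03,-0.028,0,0,0],[-0.4,0,-0.045,0,0,0,0],[-0.4,0,-0.045,0,0,0,0],[-0.4,0,-0.045,0,0,0,0],[-0.4,0,-0.045,0,0,0,0],[-0.4,0,-0.03,0,0,0,0]])

```text
time_s: 7.75
eef_pos: [599.0, 67.8, 182.4]
ee_rot: [0.0, -0.138, 0.99, -0.0]
force: [0.4, 0.2, 0.5]
grip_width: 0.702
grip_force: 0.0
```

Run:
```python
from h import *
W=ctrl.capture("wrist");S=ctrl.capture("side");
cv2.imwrite("pics/w2.png",np.hstack([cv2.resize(W["img"],(400,300)),cv2.resize(S["img"][130:280,150:350],(400,300))])[:,:,::-1])
b,T=fit([W],BAR,[568,174,.275]);print(T(BAR["lever_pad"]),T(BAR["adapter_center"]))
b,T=fit([W,S],BAR,[568,174,.275]);print(T(BAR["lever_pad"]),T(BAR["adapter_center"]))
s=ctrl.sense();print(s["time_s"],s["eef_pos"],s["grip_width"])
```

```text
fit [5.66969e+02 1.74778e+02 2.97000e-01]
[('powerbar', [-2.4, 1.1]), ('adapter_center', [3.8, -0.4]), ('charger_white_center', [-0.6, 0.4]), ('charger_blue_center', [0.3, -0.9])]
[528.28875986 300.98331152  65.        ] [603.59758739  55.26481304  70.        ]
fit [5.67351e+02 1.74569e+02 2.97000e-01]
[('powerbar', [-2.7, 1.4]), ('adapter_center', [3.4, -0.2]), ('charger_white_center', [-1.0, 0.8]), ('charger_blue_center', [-0.1, -0.5]), ('powerbar', [-0.7, -2.8]), ('adapter_center', [-1.7, -0.4]), ('charger_white_center', [-1.6, -2.7]), ('charger_blue_center', [-1.2, 1.4])]
[528.77121938 300.80567821  65.        ] [603.88548512  55.02763386  70.        ]
8.6 [598.56072205  69.75075526 182.28699461] 0.7010570888052317
```

View pics/w2.png

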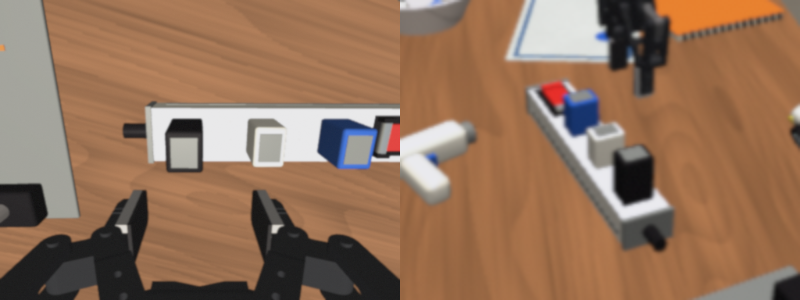

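Run:
```python
from h import *
W=ctrl.capture("wrist")
r=ctrl.landmark_of("adapter_center",W);print(r[0],onz(W,r[0]["point"],70))
g=cv2.cvtColor(W["img"],cv2.COLOR_RGB2GRAY)
m=((g[165:215,215:260]>120)&(g[165:215,215:260]<225)).astype(np.uint8)
n,l,st,ce=cv2.connectedComponentsWithStats(m)
k=1+st[1:,4].argmax();px=ce[k]+[215,165];print(st[k],px,onz(W,px,100))
x,y,w,h=st[k][:4]+[215,165,0,0]
print([onz(W,q,100).round(1).tolist() for q in((x,y),(x+w,y),(x,y+h),(x+w,y+h))])
cv2.imwrite("pics/w3.png",cv2.resize(W["img"][120:230,130:330,::-1],(800,440),interpolation=2))
print(ray(W,(256,192))[0])
```

```text
Traceback (most recent call last):
IndexError: list index out of range
```

Run:
```python
from h import *
W=ctrl.capture("wrist")
r=ctrl.landmark_of("adapter_center",W)
if r: print(r[0],onz(W,r[0]["point"],70))
g=cv2.cvtColor(W["img"],cv2.COLOR_RGB2GRAY)
m=((g[165:215,215:260]>120)&(g[165:215,215:260]<225)).astype(np.uint8)
n,l,st,ce=cv2.connectedComponentsWithStats(m)
k=1+st[1:,4].argmax();px=ce[k]+[215,165];print(st[k],px,onz(W,px,100))
cv2.imwrite("pics/w3.png",cv2.resize(W["img"][120:230,130:330,::-1],(800,440),interpolation=2))
for X in ((20,17),(20,-17),(-20,17),(-20,-17)):
    c=onz(W,px,100); q=Ro.from_euler("z",.279).apply([*X,0])+c; print(((proj(W,q)-[130,120])*4).round())
print(ray(W,(256,192))[0])
```

```text
{'point': [233.4, 183.9], 'score': 0.96} [603.48493732  54.07452844  70.        ]
[   0   11   35   39 1352] [232.11316568 194.90680473] [602.13763772  54.67417764 100.        ]
[506. 406.]
[316. 406.]
[506. 188.]
[305. 188.]
[523.95340619  49.11871879 325.90691018]
```

View pics/w3.png

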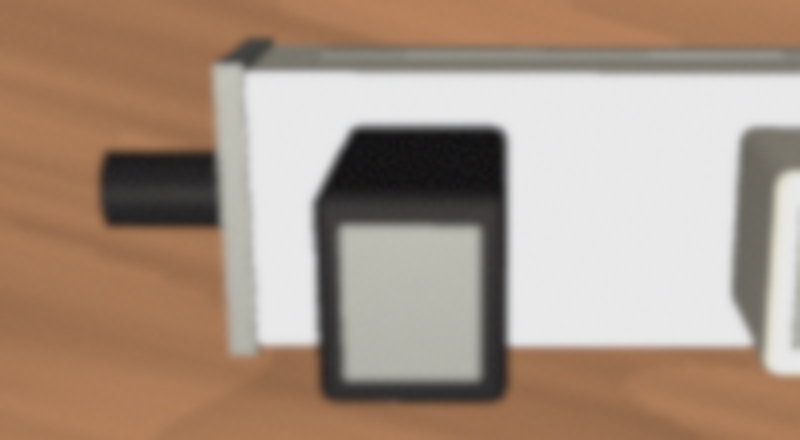

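Call:
send_rows(targets=[[-0.5,0.0004,-0.0157,0,0,0,0],[-0.5,0,0,0.012,0,0,0],[-0.5,0,0,0.018,0,0,0],[-0.5,0,0,0.018,0,0,0],[-0.5,0,0,0.018,0,0,0],[-0.5,0,0,0.018,0,0,0],[-0.5,0,0,0.016,0,0,0],[-0.5,0,0,0.014,0,0,0],[-0.5,0,0,0.01,0,0,0],[-0.5,0,0,0.004,0,0,0]])

```text
time_s: 10.05
eef_pos: [602.4, 54.5, 53.8]
ee_rot: [-0.0, -0.139, 0.99, 0.0]
force: [0.7, 0.2, 0.2]
grip_width: 0.752
grip_force: 0.0
```

Call:
send_rows(targets=[[1,0,0,0,0,0,0],[1,0,0,0,0,0,0],[1,0,0,0,0,0,0],[1,0,0,0,0,0,0],[1,0,0,0,0,0,0],[1,0,0,0,0,0,0],[1,0,0,0,0,0,0],[1,0,0,0,0,0,0],[1,0,0,0,0,0,0],[1,0,0,0,0,0,0]], squeeze=50)

```text
time_s: 11.3
eef_pos: [602.9, 54.5, 54.9]
ee_rot: [0.001, -0.139, 0.99, -0.0]
force: [-0.7, -0.1, 6.2]
grip_width: 0.392
grip_force: 50.5
```

Call:
send_rows(targets=[[1,0,0,-0.003,0,0,0],[1,0,0,-0.004,0,0,0],[1,0,0,-0.005,0,0,0],[1,0,0,-0.006,0,0,0],[1,0,0,-0.008,0,0,0],[1,0,0,-0.015,0,0,0],[1,0,0,-0.02,0,0,0],[1,0,0,-0.03,0,0,0],[1,0,0,-0.03,0,0,0],[1,0,0,-0.02,0,0,0]])

```text
time_s: 12.55
eef_pos: [602.8, 54.5, 197.9]
ee_rot: [0.001, -0.139, 0.99, -0.0]
force: [0.5, 0.1, -0.8]
grip_width: 0.393
grip_force: 50.1
```

Run:
```python
from h import *
P=[ctrl.capture(n) for n in("side","top","wrist")]
s=ctrl.sense();T=cur();print(s["time_s"],s["eef_pos"],s["grip_width"],s["force"],s["joints"].round(2))
L=[]
for p in P[:2]:
    r=ctrl.landmark_of("adapter_center",p);print(r[:1])
    if r:L.append((p,r[0]["point"]))
    print("expected",proj(p,s["eef_pos"]+[0,0,16]))
if len(L)==2:print(tri(L))
for n in BAR:print(n,[(np.round(a["point"]),round(a["score"],2)) for a in ctrl.landmark_of(n,P[0])[:1]])
d,_=fit(P,DOC,[575,-196,.284])
a=cv2.resize(P[0]["img"][120:320,190:390],(400,400),interpolation=2);cv2.imwrite("pics/l4.png",np.hstack([a,cv2.copyMakeBorder(cv2.resize(P[2]["img"],(400,300)),0,100,0,0,0)])[:,:,::-1])
```

```text
12.7 [602.79970767  54.53703297 196.51339919] 0.393495938872573 [ 0.55636901 -0.13568034 -1.93075783] [-0.1   0.52  1.29  0.    1.33 -1.95]
[{'point': [271.0, 163.2], 'score': 0.86}]
expected [267.0354071  162.54115554]
[{'point': [224.0, 147.5], 'score': 0.45}]
expected [223.65104789 149.69671571]
[609.80224402  54.06216059 210.10726446]
powerbar [(array([247., 216.]), 0.58)]
lever_pad [(array([224., 179.]), 0.45)]
adapter_center [(array([271., 163.]), 0.86)]
charger_white_center [(array([255., 205.]), 0.77)]
charger_blue_center [(array([240., 184.]), 0.67)]
fit [ 575.514 -188.082    1.282]
[('doccam', [0.2, -4.5]), ('lens', [-68.0, -26.5]), ('doccam', [-5.0, 1.1]), ('lens', [-52.1, 43.4]), ('doccam', [10.6, 1.1]), ('lens', [-299.9, 0.1])]
```

View pics/l4.png

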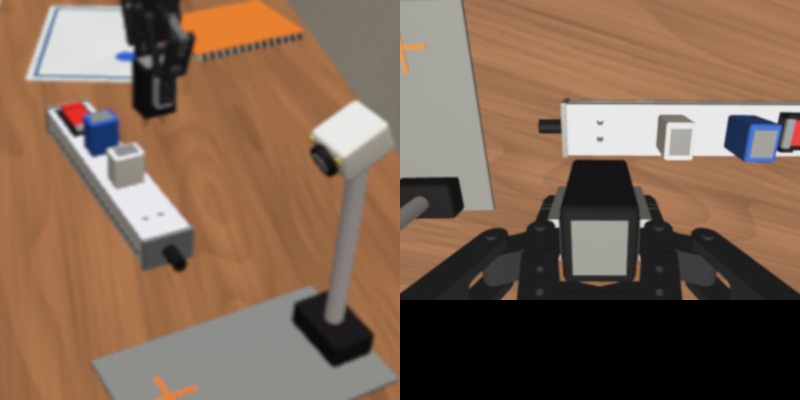

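Call:
send_rows(targets=[[1,0.005,-0.01,-0.002,0,0,0],[1,0.011,-0.0185,-0.002,0,0,0],[1,0.011,-0.0185,-0.002,0,0,0],[1,0.011,-0.0185,-0.002,0,0,0],[1,0.011,-0.0185,-0.002,0,0,0],[1,0.011,-0.0185,-0.002,0,0,0],[1,0.011,-0.0185,-0.002,0,0,0],[1,0.01,-0.0175,-0.002,0,0,0],[1,0.005,-0.008,-0.002,0,0,0],[1,0,0,0,0,0,0]])

```text
time_s: 14.6
eef_pos: [560.0, -110.5, 213.5]
ee_rot: [0.0, -0.138, 0.99, -0.0]
force: [-0.0, 0.2, -0.9]
grip_width: 0.392
grip_force: 50.1
```

Run:
```python
from h import *
W=ctrl.capture("wrist")
r=ctrl.landmark_of("doccam",W)
if r: print(r[0],onz(W,r[0]["point"],6))
hsv=cv2.cvtColor(W["img"],cv2.COLOR_RGB2HSV)
m=cv2.inRange(hsv,(8,150,150),(22,255,255))
n,l,st,ce=cv2.connectedComponentsWithStats(m);
for i in range(1,n):
    if st[i,4]>60: print(st[i],onz(W,ce[i],6))
g=cv2.inRange(hsv,(0,0,90),(179,30,200));ed=cv2.Canny(cv2.GaussianBlur(W["img"],(5,5),0),40,100)
ls=cv2.HoughLinesP(ed,1,np.pi/360,50,minLineLength=90,maxLineGap=8)
for q in ls[:,0]:
    a,b=onz(W,q[:2],6),onz(W,q[2:],6);v=b-a;print(q,(np.degrees(np.arctan2(v[1],v[0]))%90).round(1))
cv2.imwrite("pics/w5.png",W["img"][:,:,::-1]);print(ctrl.sense()["eef_pos"])
```

```text
{'point': [169.6, 150.3], 'score': 0.96} [ 577.34524362 -197.26549778    6.        ]
[  5 372 117 288] 53.9
[406 297 509 375] 67.5
[349 205 474 206] 15.3
[354 273 471 273] 15.8
[ 87 105 116 282] 16.9
[382 219 511 219] 15.8
[  0 374 104 297] 53.6
[ 99 183 118 292] 17.4
[ 560.0932349  -109.56694402  213.24053069]
```

View pics/w5.png

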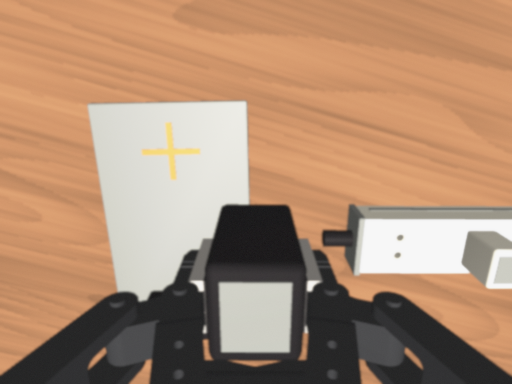

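Run:
```python
from h import *
W=ctrl.capture("wrist")
for a,b in (((246,102),(248.5,195)),((90,103.5),(244,101)),((143,152),(199,151)),((169,125),(173,178)),((89,106),(116,284))):
    v=onz(W,b,6)-onz(W,a,6);print(np.degrees(np.arctan2(v[1],v[0]))%90)
print(onz(W,(171.5,151.7),6))
R=toolR(.29,np.radians(25));c=np.array([577,-196.5,170]);tc=c+R[:,2]*15
print(tc,R.round(3));plan(cur(),pose(tc,R),10)
```

```text
17.036039998137994
16.773227906036425
16.931802669162096
15.913703730208175
16.38440809796346
[ 578.36598508 -194.01888178    6.        ]
[ 583.07457041 -194.68727052  156.40538319] [[-0.868 -0.286  0.405]
 [-0.259  0.958  0.121]
 [-0.423  0.    -0.906]]
10 rows [0.0013, -0.0088, 0.0056] [-0.0002, -0.0436, -0.0011]
```

Call:
send_rows(targets=[[1,0.0013,-0.0088,0.0056,0,-0.0436,-0.001],[1,0.0013,-0.0088,0.0056,0,-0.0436,-0.001],[1,0.0013,-0.0088,0.0056,0,-0.0436,-0.001],[1,0.0013,-0.0088,0.0056,0,-0.0436,-0.001],[1,0.0013,-0.0088,0.0056,0,-0.0436,-0.001],[1,0.0013,-0.0088,0.0056,0,-0.0436,-0.001],[1,0.0013,-0.0088,0.0056,0,-0.0436,-0.001],[1,0.0013,-0.0088,0.0056,0,-0.0436,-0.001],[1,0.0013,-0.0088,0.0056,0,-0.0436,-0.001],[1,0.0013,-0.0088,0.0056,0,-0.0436,-0.001]])

```text
time_s: 16.0
eef_pos: [583.1, -194.6, 156.1]
ee_rot: [0.215, -0.141, 0.966, 0.03]
force: [0.0, 0.1, -1.2]
grip_width: 0.391
grip_force: 49.9
```

Run:
```python
from h import *
P=[ctrl.capture(n) for n in("side","top","wrist")]
s=ctrl.sense();T=cur();print(s["time_s"],s["eef_pos"],s["grip_width"],s["force"],s["joints"].round(2))
R=toolR(.291,np.radians(25));c=np.array([577.5,-195.5,170]);tc=c+R[:,2]*15
print("err mm",tc-s["eef_pos"],"deg",np.degrees(Ro.from_matrix(T[:3,:3].T@R).as_rotvec()).round(2));plan(T,pose(tc,R),1)
L=[]
for p in P[:2]:
    r=ctrl.landmark_of("adapter_center",p)
    if r:L.append((p,r[0]["point"]))
    print(r[:1],"expected",proj(p,c),"spot",ctrl.landmark_of("lens",p)[:1])
if len(L)==2:print(tri(L))
a=cv2.resize(P[0]["img"][130:330,190:390],(400,400),interpolation=2);cv2.imwrite("pics/l6.png",np.hstack([a,cv2.copyMakeBorder(cv2.resize(P[2]["img"],(400,300)),0,100,0,0,0)])[:,:,::-1])
```

```text
16.15 [ 582.66716562 -194.69590939  155.9524115 ] 0.3947551261848909 [ 0.28977772  0.60394872 -1.59294768] [-0.66  0.42  1.62  0.45  0.89 -2.77]
err mm [0.90558903 1.01471254 0.4529717 ] deg [-0.14 -0.09 -0.13]
1 rows [-0.0012, 0.0007, 0.0001] [-0.0024, -0.0016, -0.0023]
[{'point': [276.2, 250.5], 'score': 0.68}] expected [275.84904076 253.30858515] spot [{'point': [353.3, 202.3], 'score': 0.72}]
[{'point': [170.2, 268.8], 'score': 0.71}] expected [340.04769655 166.95150127] spot [{'point': [324.6, 94.9], 'score': 0.61}]
[498.08085608 174.1771495  -93.48761435]
```

View pics/l6.png

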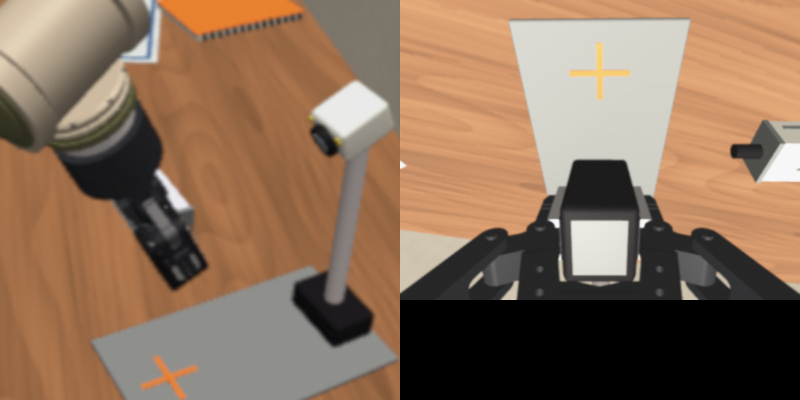

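Call:
send_rows(targets=[[1,-0.001,0.0005,0,-0.002,-0.001,-0.002],[1,0,0,0,0,0,0],[1,0,0,0,0,0,0],[1,0,0,0,0,0,0],[1,0,0,0,0,0,0],[1,0,0,0,0,0,0],[1,0,0,0,0,0,0],[1,0,0,0,0,0,0],[1,0,0,0,0,0,0],[1,0,0,0,0,0,0]])

```text
time_s: 17.6
eef_pos: [583.6, -194.3, 156.8]
ee_rot: [0.215, -0.141, 0.966, 0.031]
force: [-0.3, 0.7, -0.7]
grip_width: 0.395
grip_force: 49.9
```

```bash
python3 -c "
from rig import ctrl
print(ctrl.finish_job())"
```

```text
the job is handed in; nothing more can be done
None
```

I pressed the lever down until it stayed down, then unplugged the adapter; the arm is holding it still at the focus point, label facing the lens, and the job was handed in at about 17.6 s (no verdict was returned).

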